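# Put the seasoning station back in order

## Task

The three containers of the seasoning station stand on each other's places. Put the squeeze bottle in the middle of the round white dish, the steel shaker in the middle of the square metal tray and the rectangular tin in the middle of the wooden board, all standing upright; the empty cork trivet is there to park one on meanwhile. Tip nothing over on the way, and leave the bell, the red-capped jar and the bowls where they stand.

Things in the scene. Friction and masses are not known exactly. Their poses are not given: they have to be found in the camera images.
- bottle: Yellow squeeze bottle with white cap and pointed nozzle, about 0.22 kg, loose. Straight round body 54 mm in diameter up to 104 mm above its underside; cap and nozzle reach 138 mm; origin at the centre of its underside, z up. It stands on a place that is not its own at the start, as do the shaker and the tin, one container to a place.
- shaker: Steel spice shaker with a domed, perforated top, about 0.20 kg, loose. Round body 60 mm in diameter, straight up to 80 mm, top at 92 mm; origin at the centre of its underside, z up. A loop handle of 7 mm wire stands out along its +x axis to 58 mm from the body's axis, from 20 to 66 mm above the underside; grip the body across its y axis.
- tin: Rectangular grey spice tin with a paper band and a round black cap, about 0.18 kg, loose. 70 mm along its x axis, 46 mm along its y axis, 84 mm high, cap (30 mm in diameter) to 96 mm; origin at the centre of its underside, z up.
- dish: Round white ceramic dish, the bottle's place: 126 mm across, flat floor 110 mm across, 8 mm thick, low rim to 13 mm. Fixed to the table; origin at the centre of its underside on the table, z up; a container stands on it 8 mm above the origin.
- tray: Square dark metal tray, the shaker's place: 120 by 120 mm, flat floor 112 mm square, 8 mm thick, rim to 14 mm. Fixed to the table; origin at the centre of its underside on the table, z up; a container stands on it 8 mm above the origin.
- board: Oblong flat wooden board, the tin's place: 130 mm along x, 92 mm along y, 8 mm thick, no rim. Fixed to the table; origin at the centre of its underside on the table, z up; a container stands on it 8 mm above the origin.
- trivet: Six-sided flat cork trivet, 95 mm across its flats, 8 mm thick, empty at the start: the free spot. Fixed to the table; origin at the centre of its underside on the table, z up; a container stands on it 8 mm above the origin.
- bell: Bystander: steel counter bell on a black foot, 68 mm in diameter, 55 mm high, loose; origin at the centre of its underside, z up.
- jar: Bystander: small glass jar with a red cap, 56 mm in diameter, 85 mm high, loose; origin at the centre of its underside, z up.
- bowls: Bystander: two stacked white bowls (one piece), 106 mm across the rim, 55 mm high, loose; origin at the centre of its underside, z up.
Things that resemble listed ones, but are neither listed nor needed, are in the scene too. What is shaped like the board but pink or turquoise is not meant.

How it is judged:
By the outcome, as a careful person would: the job done as asked, in the order asked, and still so for the second after the job is handed in, with the robot touching nothing.
It also fails if it takes over 136 s, if anything falls off the work surface, if the arm or the gripper's body presses on something with over 40 N, if the wrist force passes 120 N, or if a joint passes its speed limit or range.

## Robot

A 6-joint arm with a two-finger parallel gripper is mounted at the origin on the work surface. World frame = base frame: x ahead of the robot, y to its left, z up, the work surface at z = 0. Lengths are in m, angles in degrees, forces in N, time in s.
With the tool pointing down it reaches from about 0.4 to 0.825 m from the base axis. Payload 7 kg.
Tool frame: the origin (TCP) lies on the centre line of the jaws, within the pads' length; the fingertips stand 8 mm ahead of it and the grasp point (between the pads) lies 11 mm behind it; z points along the fingers, y is the line along which they close (so a half turn about z gives the same grasp; the last joint's range is limited). The gripper opens to 88 mm and grips with 3 to 60 N. Pads are 19 mm wide; open, the fingers measure 130 mm over their backs; the gripper's body (78 mm by 193 mm) begins 47 mm behind the grasp point.
Start: joints at [89.387, 20.546, 0.682, 0, -70.136, -16.507], TCP at [0.199, 0.645, 0.235] pointing down, gripper open.
Joint ranges: [-176.03, 176.03], [-82.01, 121.73], [-58.28, 71.71], [-173.87, 95.51], [-174.79, -0.11], [-173.66, 173.66]. Speed limits (degrees/s): [136.94, 136.94, 172.46, 180, 180, 180].

## Interface

Orientations are given as [roll, pitch, yaw] about the fixed x, y, z axes, in that order (R = Rz(yaw) Ry(pitch) Rx(roll)).
In Python, from plant import r gives the robot as it stands.
- The arm moves only by the tool carry_out, never from a script. Its argument "targets" is a list of rows, each a list of 6 numbers: the shift along the tool's x, y, z scaled (see below), then the turn, a rotation vector about the tool's x, y, z scaled (see below). A call has 1 to 5 rows; each row shifts and turns the commanded pose from where the row before left it, along the tool's axes as they then stand; what a row does not reach is not made up. The controller multiplies each number of a shift by 0.5 m and each number of a turn by 60 degrees. A row lasts 1/8 s, in which the tool goes at most 62.5 mm and 10.7 degrees, less where a joint would pass 70% of its speed; a pose out of reach is approached as far as the arm can. A call with a number of a shift or a turn outside -1 to 1 is refused whole. A call with a gripper value outside its range is refused whole. "hand" is the opening, from 0 (shut) to 1 (fully open), set as the call begins (left out, the last holds). The fingers move at their own pace and stop on an object; "squeeze" is the grip in N (left out, the last holds). Time passes only in rows, so rows that do not move let the fingers close. It gives the time, the measured TCP pose, the force, the opening and the grip force at its end, in the units of the state.
- r.get_state(): the state, without advancing time (a new reading comes with each control period).
- r.capture(name): name is "side" or "top" or "wrist"; returns the picture (480x640x3 uint8, red, green, blue); there is no depth.
- r.camera_info(name): a dict with "K" (3x3 intrinsics, pixels), "distortion" ([k1, k2, p1, p2, k3] as OpenCV has them; the pictures are not rectified), "eye" and "attitude" of the camera in the world. Camera axes: x right, y down, z forward; pixel columns grow to the right and rows downward; lengths in m; the calibration is good to about 2 mm. A picture is of the moment at which its call begins: read the wrist's pose just before it. camera_info takes no time and is no camera call; for the wrist camera it gives the pose at the moment of the call.
- r.close_job(): hands the job in; it is judged then, once.
The state is a dict: "time_s": time; "joints": joint angles; "qd": joint speeds; "joint_torque": joint torques, N m; "tcp_pos": TCP position; "eef_rot": TCP orientation; "contact_force": force on the tool from outside, world axes, zero at the start; "moment": the same for the moment, N m; "gripper_width": finger opening in m; "gripper_force": force on a finger pad.
Only numpy, scipy, OpenCV 4.12 (cv2) and the standard library are available. Lean on these libraries where they do the work, as an engineer would, in place of code of your own. Each camera call takes 0.05 s, during which the arm holds its last target. There are 200 camera calls.

## Working session

There is one attempt and no reset: what is moved stays moved. The work goes in short steps, Python scripts to look and compute and a tool call to move; the robot and the scene stay as the last step left them, time stands still between calls to the robot, and variables do not carry over. Pictures are saved under pics/ and viewed, at most 14 in all, crops included, and the job is handed in when it is done.

Besides the shell and the picture viewer there is one more tool, called after "Emit:" as name(argument=value, ...) on one line, values as JSON. carry_out: Moves the arm, as the interface text tells. Its arguments: {"type":"object","properties":{"targets":{"type":"array","items":{"type":"array","items":{"type":"number","minimum":-1,"maximum":1}}},"hand":{"type":"number"},"squeeze":{"type":"number"}},"required":["targets"]}

```bash
ls; mkdir -p pics; python3 - <<'E'
from plant import r
import cv2,numpy as np
print({k:np.round(v,3).tolist() for k,v in r.get_state().items()})
for n in ("top","side","wrist"):
    print(n,r.camera_info(n))
    cv2.imwrite(f"pics/{n}0.png",r.capture(n)[:,:,::-1])
E
```

```text
pics
{'time_s': 0.0, 'joints': [89.387, 20.591, 0.633, -0.02, -70.134, -16.506], 'qd': [-0.071, -0.052, -0.009, 0.033, 0.013, -0.085], 'joint_torque': [0.001, -58.273, 29.304, 6.997, 0.007, -0.0], 'tcp_pos': [0.199, 0.645, 0.234], 'eef_rot': [179.907, -0.008, -17.126], 'contact_force': [-0.887, 0.147, 1.148], 'moment': [-0.032, 0.051, -0.033], 'gripper_force': 0.0, 'gripper_width': 0.088}
top {'K': array([[610.7921559 ,   0.        , 307.65286484],
       [  0.        , 610.7921559 , 241.01981979],
       [  0.        ,   0.        ,   1.        ]]), 'distortion': array([-0.01231756,  0.        ,  0.        ,  0.        ,  0.        ]), 'eye': array([0.46609634, 0.01342148, 1.42606802]), 'attitude': array([-176.37193145,    0.40364035,  -89.85689077])}
side {'K': array([[465.88077752,   0.        , 325.8568709 ],
       [  0.        , 465.88077752, 241.63514569],
       [  0.        ,   0.        ,   1.        ]]), 'distortion': array([-0.03801731,  0.        ,  0.        ,  0.        ,  0.        ]), 'eye': array([ 0.03528827, -0.57022798,  0.73754694]), 'attitude': array([-131.74849987,    0.88296026,  -42.69322865])}
wrist {'K': array([[415.55790639,   0.        , 322.75460545],
       [  0.        , 415.55790639, 237.20815013],
       [  0.        ,   0.        ,   1.        ]]), 'distortion': array([-0.05650528,  0.        ,  0.        ,  0.        ,  0.        ]), 'eye': array([0.2636837 , 0.62459972, 0.38342406]), 'attitude': array([ 1.65484266e+02, -4.35176890e-02, -1.07143094e+02])}
```

View pics/top0.png

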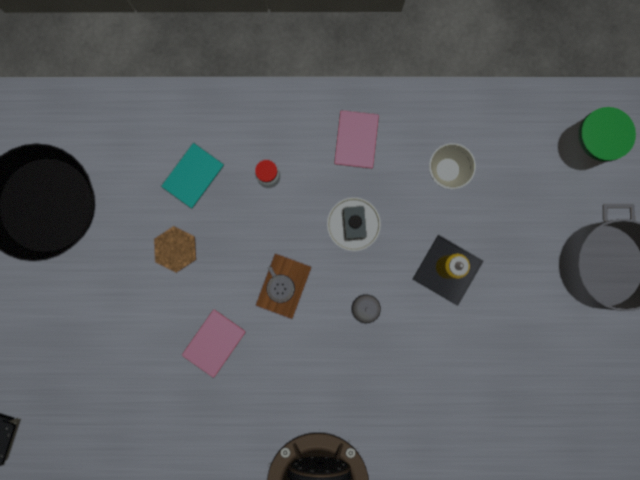

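View pics/side0.png

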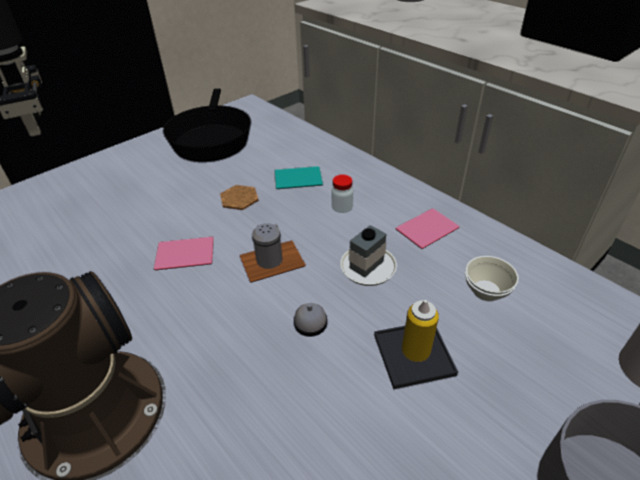

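The top view shows the tin (354,223) on the white dish, the shaker (281,288) on the brown board (284,287), the bottle (456,266) on the dark tray (447,269), and the empty trivet at (175,249). The bystanders are the jar (267,172), bell (366,308) and bowls (452,166). There are four board-like candidates: teal (193,175), pink (357,139), pink (214,343) and brown wood (284,287). Only the brown one is wooden. I'll confirm it in an enlarged crop.

```bash
cat > h.py <<'E'
import cv2,numpy as np
from scipy.spatial.transform import Rotation as Ro
def rays(ci,px):
    u=cv2.undistortPoints(np.float64(px).reshape(-1,1,2),ci["K"],ci["distortion"])[:,0]
    R=Ro.from_euler("xyz",ci["attitude"],degrees=True).as_matrix()
    return np.c_[u,np.ones(len(u))]@R.T
def plane(ci,px,z):
    d=rays(ci,px); e=np.array(ci["eye"]); return e+d*((z-e[2])/d[:,2])[:,None]
def tri(c1,p1,c2,p2):
    d1,d2=rays(c1,[p1])[0],rays(c2,[p2])[0]; e1,e2=np.array(c1["eye"]),np.array(c2["eye"])
    d1/=np.linalg.norm(d1); d2/=np.linalg.norm(d2)
    s=np.linalg.lstsq(np.c_[d1,-d2],e2-e1,rcond=None)[0]
    a,b=e1+s[0]*d1,e2+s[1]*d2; return (a+b)/2,np.linalg.norm(a-b)
def blobs(img,lo,hi,roi,amin=20,close=0):
    """contours of an HSV range (bgr image) within roi x0,y0,x1,y1, biggest first"""
    m=cv2.inRange(cv2.cvtColor(img,cv2.COLOR_BGR2HSV),lo,hi)
    k=np.zeros_like(m); x0,y0,x1,y1=roi; k[y0:y1,x0:x1]=m[y0:y1,x0:x1]
    if close: k=cv2.morphologyEx(k,cv2.MORPH_CLOSE,np.ones((close,close)))
    c=[c for c in cv2.findContours(k,cv2.RETR_EXTERNAL,cv2.CHAIN_APPROX_NONE)[0] if cv2.contourArea(c)>=amin]
    return sorted(c,key=cv2.contourArea,reverse=True)
E
python3 - <<'E'
import cv2,numpy as np
t=cv2.imread("pics/top0.png");s=cv2.imread("pics/side0.png")
cv2.imwrite("pics/top_crop.png",cv2.resize(t[140:340,150:490],None,fx=2.35,fy=2.35,interpolation=cv2.INTER_CUBIC))
for n,i in (("t",t),("s",s)):
    H=cv2.cvtColor(i,cv2.COLOR_BGR2HSV)
    P=dict(t=dict(trivet=(175,249),board=(300,265),shaker=(285,292),dish=(340,240),tinbody=(362,235),tincap=(355,222),tray=(430,275),yellow=(448,262),cap=(457,266),table=(390,250),red=(265,168),bell=(366,305)),
           s=dict(trivet=(240,197),board=(290,265),shaker=(268,255),shtop=(268,230),dish=(350,268),tin=(362,262),tincap=(368,234),tray=(395,360),yellow=(420,340),cap=(424,310),table=(300,290)))[n]
    for k,(x,y) in P.items(): print(n,k,H[y,x])
E
```

```text
t trivet [ 16 132  93]
t board [ 14 164  90]
t shaker [110  17  90]
t dish [ 98   7 144]
t tinbody [94 24 73]
t tincap [60  9 29]
t tray [113  26  39]
t yellow [ 24 202 124]
t cap [ 9 25 70]
t table [111  22 117]
t red [  1 198 139]
t bell [115  16  93]
s trivet [ 15 136 131]
s board [ 12 166 109]
s shaker [15  9 54]
s shtop [112  26 108]
s dish [90  8 96]
s tin [18 31 81]
s tincap [120  16  16]
s tray [111  36  50]
s yellow [ 23 216  78]
s cap [  8  24 116]
s table [112  28 171]
```

View pics/top_crop.png

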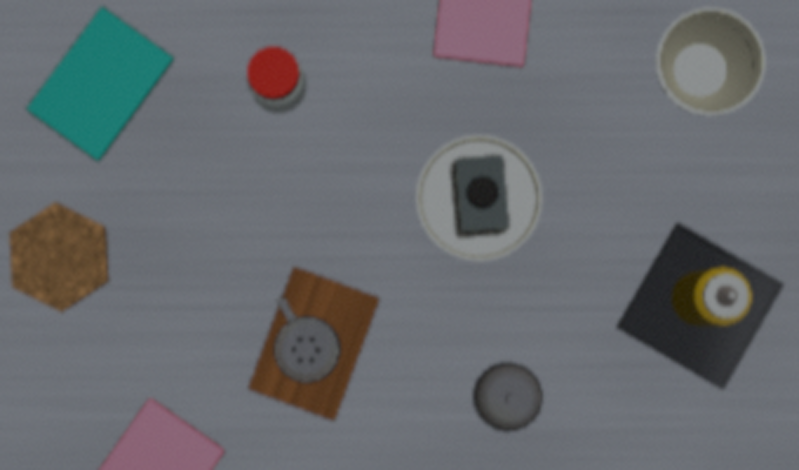

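The crop confirms the brown wooden board at crop (314,343), with the shaker at (307,349) and its handle pointing to (287,307). The tin is on the white dish at (480,195), and the bottle is on the dark tray, with its nozzle tip at (727,296).

```bash
cat > m.py <<'E'
from plant import r
from h import *
T,S=r.camera_info("top"),r.camera_info("side")
t=cv2.imread("pics/top0.png");s=cv2.imread("pics/side0.png")
def poly(c,n):
    h=cv2.convexHull(c)
    return cv2.approxPolyN(h,n).reshape(-1,2).astype(float)  # corners
def diag(p): # intersection of diagonals of a quad
    l=lambda a,b:np.cross([*a,1],[*b,1]); q=np.cross(l(p[0],p[2]),l(p[1],p[3])); return q[:2]/q[2]
f=lambda v:np.round(v,4).tolist()
# board
cb=blobs(t,(5,100,40),(22,255,255),(245,245,320,325),close=5)[0]; cs=blobs(s,(5,100,40),(22,255,255),(235,235,310,285),close=5)[0]
q,qs=poly(cb,4),poly(cs,4)
w=plane(T,q,.008); print("board top",f(w.mean(0)),"sides",f(np.linalg.norm(w-np.roll(w,1,0),axis=1)),"corners",f(w[:,:2]))
print(" tri",tri(T,diag(q),S,diag(qs)), f(plane(S,qs,.008)[:,:2]))
# trivet
cb=blobs(t,(5,80,40),(25,255,255),(145,220,205,280),close=3)[0]; cs=blobs(s,(5,80,40),(25,255,255),(210,180,265,212),close=3)[0]
cen=lambda c:(lambda m:np.array([m["m10"]/m["m00"],m["m01"]/m["m00"]]))(cv2.moments(c))
print("trivet",f(plane(T,[cen(cb)],.008)),"tri",tri(T,cen(cb),S,cen(cs)))
# tray
cb=blobs(t,(0,0,0),(180,255,65),(405,225,490,310),close=9)[0]; cs=blobs(s,(0,0,0),(180,255,85),(370,315,462,392),close=5)[0]
q,qs=poly(cb,4),poly(cs,4); w=plane(T,q,.014)
print("tray",f(w.mean(0)),"sides",f(np.linalg.norm(w-np.roll(w,1,0),axis=1)),f(q));print(" tri",tri(T,diag(q),S,diag(qs)),f(qs))
# dish
cb=blobs(t,(0,0,130),(180,30,255),(320,190,390,260),close=5)[0]; e=cv2.fitEllipse(cb)
cs=blobs(s,(0,0,190),(180,20,255),(335,240,402,288),close=5)
print("dish",f(plane(T,[e[0]],.013)),e)
print([ (cv2.contourArea(c),cv2.boundingRect(c)) for c in cs])
# tin cap, yellow, shaker, bystanders
cb=blobs(t,(0,0,0),(180,255,50),(340,205,370,240))[0]; cs=blobs(s,(0,0,0),(180,255,40),(358,224,380,243))[0]
print("tin cap",cen(cb),cv2.boundingRect(cb),cv2.boundingRect(cs),f(plane(T,[cen(cb)],.096)),tri(T,cen(cb),S,cen(cs)))
E
python3 m.py
```

```text
board top [0.4516, 0.0799, 0.008] sides [0.0868, 0.1248, 0.0885, 0.1258] corners [[0.4956, 0.018], [0.3778, 0.0593], [0.4075, 0.1427], [0.5256, 0.0995]]
 tri (array([0.45245593, 0.07942165, 0.00502187]), np.float64(0.000802179639192322)) [[0.4947, 0.0129], [0.3746, 0.0552], [0.4062, 0.142], [0.5274, 0.0979]]
trivet [[0.5371, 0.3333, 0.008]] tri (array([0.53752227, 0.33414124, 0.00392396]), np.float64(0.00042991471486971414))
tray [0.49, -0.2987, 0.014] sides [0.1186, 0.1172, 0.1189, 0.1207] [[482.0, 261.0], [457.0, 305.0], [412.0, 279.0], [438.0, 234.0]]
 tri (array([ 0.48664361, -0.29651856,  0.01331768]), np.float64(0.008517961105224441)) [[459.0, 375.0], [393.0, 389.0], [373.0, 333.0], [426.0, 307.0]]
dish [[0.594, -0.0812, 0.013]] ((352.8573913574219, 224.62669372558594), (49.23667907714844, 52.34627914428711), 96.6353759765625)
[(523.0, (344, 255, 49, 29))]
tin cap [354.6591195  221.52955975] (348, 215, 14, 14) (362, 229, 13, 12) [[0.5933, -0.0796, 0.096]] (array([ 0.59369517, -0.08001066,  0.09713165]), np.float64(0.0013612878588115497))
```

```bash
python3 - <<'E'
import cv2,numpy as np
s=cv2.imread("pics/side0.png")
a=cv2.resize(s[215:295,230:410],None,fx=4,fy=4,interpolation=cv2.INTER_CUBIC)
b=cv2.resize(s[295:390,370:465],None,fx=2.4,fy=2.4,interpolation=cv2.INTER_CUBIC)
o=np.zeros((320+230,720,3),np.uint8);o[:320]=a;o[320:320+b.shape[0],:b.shape[1]]=b
cv2.imwrite("pics/side_crop.png",o)
E
```

```text
(no output)
```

View pics/side_crop.png

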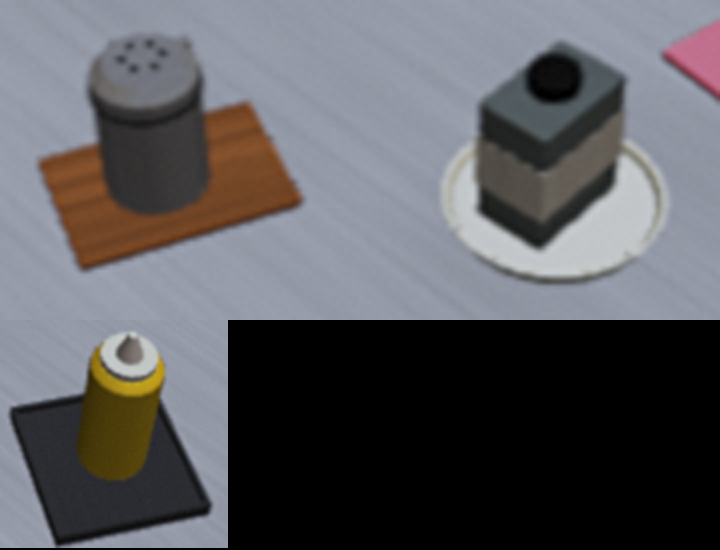

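The side crop shows the shaker's hole pattern at about full-frame (265,229), the tin cap at (368.5,234) and the nozzle tip at (424.6,301).

```bash
cat >> m.py <<'E'
print("-----")
print("bottle tip",tri(T,(459.4,266),S,(424.6,301.3)),f(plane(T,[(459.4,266)],.146)))
print("shaker top",tri(T,(280.2,288.5),S,(265,228.8)),f(plane(T,[(280.2,288.5)],.1)))
cb=blobs(t,(20,120,70),(35,255,255),(430,240,480,290),close=7)[0]
print("yellow",cen(cb),cv2.boundingRect(cb))
# shaker silhouette in top: greyish over brown
H=cv2.cvtColor(t,cv2.COLOR_BGR2HSV); bm=blobs(t,(5,100,40),(22,255,255),(245,245,320,325),close=3)[0]
mask=np.zeros(t.shape[:2],np.uint8); cv2.drawContours(mask,[cv2.convexHull(bm)],-1,255,-1)
g=((H[:,:,1]<80)&(mask>0)).astype(np.uint8)*255; g=cv2.morphologyEx(g,cv2.MORPH_CLOSE,np.ones((3,3)))
body=cv2.morphologyEx(g,cv2.MORPH_OPEN,cv2.getStructuringElement(2,(15,15)))
c=max(cv2.findContours(body,0,1)[0],key=cv2.contourArea); bc,rad=cv2.minEnclosingCircle(c)
ys,xs=np.nonzero((g>0)&(cv2.dilate(body,np.ones((3,3)))==0)&(np.indices(g.shape)[0]<280))
h=np.array([xs.mean(),ys.mean()]); print("shaker circ",bc,rad,"handle",h,len(xs))
pb=plane(T,[bc],.085)[0]; ph=plane(T,[h],.06)[0]; print(f(pb),f(ph),"yaw handle",np.degrees(np.arctan2(*(ph-pb)[1::-1])))
cb=blobs(t,(0,0,0),(180,255,110),(335,200,375,245),close=5)[0]; rr=cv2.minAreaRect(cb); w=plane(T,cv2.boxPoints(rr),.092)
print("tin",rr,f(w.mean(0)),f(np.linalg.norm(w-np.roll(w,1,0),axis=1)))
for i in (0,1): print(" edge yaw",np.degrees(np.arctan2(*(w[i+1]-w[i])[1::-1])))
q=poly(blobs(t,(5,100,40),(22,255,255),(245,245,320,325),close=5)[0],4)
for n,p,z in (("jar",(266,170),.085),("bell",(366,308),.03),("bowls",(452.5,166),.055)): print(n,f(plane(T,[p],z)))
E
python3 m.py | sed -n '/-----/,$p'
```

```text
-----
bottle tip (array([ 0.49684602, -0.29725879,  0.1427328 ]), np.float64(0.0037473903252021293)) [[0.4955, -0.295, 0.146]]
shaker top (array([0.44707599, 0.08215667, 0.0991404 ]), np.float64(0.00021368624120782722)) [[0.447, 0.0822, 0.1]]
yellow [451.56821378 264.70886076] (445, 253, 23, 26)
shaker circ (280.1460876464844, 288.043212890625) 14.003870964050293 handle [273.18367347 270.12244898] 49
[0.4478, 0.0831, 0.085] [0.4873, 0.1002, 0.06] yaw handle 23.34790526488697
tin ((353.60345458984375, 223.24139404296875), (33.96560287475586, 23.4188289642334), 85.2363510131836) [0.59, -0.0776, 0.092] [0.0747, 0.0514, 0.0747, 0.0512]
 edge yaw -85.10887184417282
 edge yaw -175.4580116954254
jar [[0.7088, 0.1159, 0.085]]
bell [[0.4023, -0.1096, 0.03]]
bowls [[0.724, -0.3044, 0.055]]
```

Measured positions against the given heights:

| Item | Measured position (m) | Check |
|---|---|---|
| Tin | (0.592, -0.079), yaw about 4.7° | cap about 0.10 high |
| Shaker | (0.447, 0.082), handle yaw about 23° | top 0.099, expected 0.100 |
| Bottle | (0.496, -0.296) | tip 0.143, expected 0.146 |
| Board, trivet, tray and dish | – | heights within a few mm; side lengths agree |

I'll start by parking the tin. This call rotates the gripper and moves over it.

Emit:
carry_out(targets=[[0, 0, 0, 0, 0, -0.1213], [0, 0, 0, 0, 0, -0.1213], [0, 0, 0, 0, 0, -0.1213], [0.0443, 0.1005, 0, 0, 0, 0], [0.0443, 0.1005, 0, 0, 0, 0]], hand=1, squeeze=20)

```text
time_s: 0.78
tcp_pos: [0.2513, 0.5474, 0.2337]
eef_rot: [179.9, 0.0, 4.8]
contact_force: [0.5, 0.6, 0.8]
gripper_width: 0.0873
gripper_force: 0.0
```

```bash
cat > go.py <<'E'
import sys
from h import *
from plant import r
def go(x,y,z,yaw):
    """print the shift (tool axes) and turn from the measured pose to a tool-down pose, yaw turned first"""
    s=r.get_state(); p=np.array(s["tcp_pos"]); e=s["eef_rot"]
    R=Ro.from_euler("xyz",[180,0,yaw],degrees=True); d=R.inv().apply(np.array([x,y,z])-p)
    dy=(yaw-e[2]+180)%360-180
    print("t",s["time_s"],"tcp",np.round(p,4),"rot",np.round(e,2),"q",np.round(s["joints"],0),"w",round(s["gripper_width"],4))
    print(" total scaled shift",np.round(d/.5,4),"len mm",round(1e3*np.linalg.norm(d),1)," turn z scaled",round(-dy/60,4),"deg",round(dy,1))
if __name__=="__main__": go(*map(float,sys.argv[1:]))
E
python3 go.py .592 -.079 .235 4.7
```

```text
t 0.775 tcp [0.2513 0.5474 0.2337] rot [1.7993e+02 2.0000e-02 4.7800e+00] q [ 84.  14.  -9.  -0. -67.  11.] w 0.0873
 total scaled shift [ 0.5765  1.3044 -0.0026] len mm 713.1  turn z scaled 0.0013 deg -0.1
```

Emit:
carry_out(targets=[[0.0443, 0.1005, 0, 0, 0, 0], [0.0443, 0.1005, 0, 0, 0, 0], [0.0443, 0.1005, 0, 0, 0, 0], [0.0443, 0.1005, 0, 0, 0, 0], [0.0443, 0.1005, 0, 0, 0, 0]])

```text
time_s: 1.4
tcp_pos: [0.3826, 0.3055, 0.2346]
eef_rot: [-180.0, -0.0, 4.7]
contact_force: [0.8, 1.3, -0.6]
gripper_width: 0.0877
gripper_force: 0.0
```

Emit:
carry_out(targets=[[0.0443, 0.1005, 0, 0, 0, 0], [0.0443, 0.1005, 0, 0, 0, 0], [0.0443, 0.1005, 0, 0, 0, 0], [0.0443, 0.1005, 0, 0, 0, 0], [0.0443, 0.1005, 0, 0, 0, 0]])

```text
time_s: 2.02
tcp_pos: [0.5137, 0.0643, 0.2346]
eef_rot: [-180.0, -0.0, 4.7]
contact_force: [0.7, 1.2, 0.8]
gripper_width: 0.0875
gripper_force: 0.0
```

Emit:
carry_out(targets=[[0.0443, 0.1005, 0, 0, 0, 0], [0.0443, 0.1005, 0, 0, 0, 0], [0.0443, 0.1005, 0, 0, 0, 0], [0, 0, 0, 0, 0, 0], [0, 0, 0, 0, 0, 0]])

```text
time_s: 2.65
tcp_pos: [0.5914, -0.0791, 0.234]
eef_rot: [-180.0, 0.1, 4.6]
contact_force: [-0.1, 0.8, 0.0]
gripper_width: 0.0878
gripper_force: 0.0
```

```bash
python3 go.py .592 -.079 .235 4.7; python3 - <<'E'
from plant import r
import cv2,json,numpy as np
ci=r.camera_info("wrist"); cv2.imwrite("pics/w1.png",r.capture("wrist")[:,:,::-1])
json.dump({k:np.array(v).tolist() for k,v in ci.items()},open("w1.json","w"))
E
```

```text
t 2.65 tcp [ 0.5914 -0.0791  0.234 ] rot [-1.7999e+02  6.0000e-02  4.6500e+00] q [ 11.  13. -10.  -0. -67.  84.] w 0.0878
 total scaled shift [ 0.0012 -0.0001 -0.002 ] len mm 1.2  turn z scaled -0.0009 deg 0.1
```

View pics/w1.png

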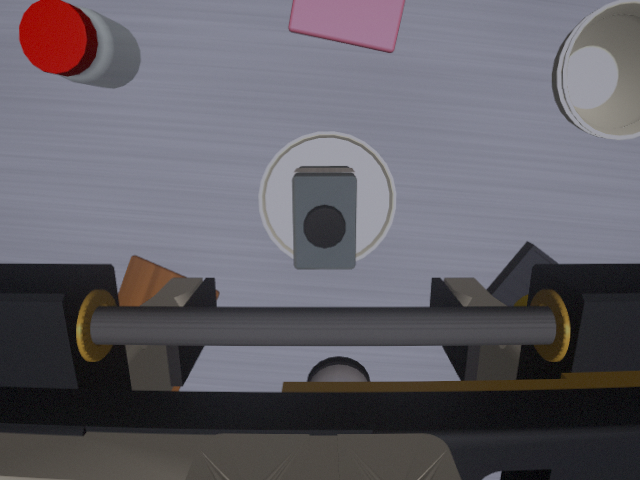

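The wrist view shows the tin top at (293–356, 173–269), its cap at (325,227), and the whole dish rim around (327,200). Next I'll measure from this view.

```bash
python3 - <<'E'
from h import *
import json
from plant import r
W=json.load(open("w1.json"));T=r.camera_info("top");w=cv2.imread("pics/w1.png")
f=lambda v:np.round(v,4).tolist()
c=blobs(w,(0,0,0),(180,255,55),(298,200,352,255))[0];e=cv2.fitEllipse(c)
print("cap",e,f(plane(W,[e[0]],.104)),"tri",tri(W,e[0],T,(354.66,221.53)))
print(plane(W,[[e[0][0]-e[1][0]/2,e[0][1]],[e[0][0]+e[1][0]/2,e[0][1]]],.104)[:,1].ptp() if 0 else "")
q=plane(W,[(293,173),(356,173),(357,269),(293,269)],.092);print("tin top",f(q.mean(0)),f(np.linalg.norm(q-np.roll(q,1,0),axis=1)),[np.degrees(np.arctan2(*(q[i]-q[j])[1::-1])) for i,j in((0,3),(1,2))])
print(cv2.cvtColor(w,40)[[200,200,120,230],[270,262,300,320]])
c=blobs(w,(0,0,0),(180,18,255),(250,120,405,268),close=9)
for k in c[:2]: 
    e=cv2.fitEllipse(k[:,0][k[:,0,1]<262]); print("dish",cv2.boundingRect(k),e,f(plane(W,[e[0]],.013)),"tri",tri(W,e[0],T,(352.86,224.63)))
E
```

```text
Traceback (most recent call last):
  File "h.py", line 8, in plane
    d=rays(ci,px); e=np.array(ci["eye"]); return e+d*((z-e[2])/d[:,2])[:,None]
  File "h.py", line 4, in rays
    u=cv2.undistortPoints(np.float64(px).reshape(-1,1,2),ci["K"],ci["distortion"])[:,0]
      ~~~~~~~~~~~~~~~~~~~^^^^^^^^^^^^^^^^^^^^^^^^^^^^^^^^^^^^^^^^^^^^^^^^^^^^^^^^^
cv2.error: OpenCV(4.12.0) :-1: error: (-5:Bad argument) in function 'undistortPoints'
> Overload resolution failed:
>  - cameraMatrix is not a numpy array, neither a scalar
>  - Expected Ptr<cv::UMat> for argument 'cameraMatrix'
```

```bash
sed -i 's/ci\["K"\],ci\["distortion"\]/np.array(ci["K"]),np.array(ci["distortion"])/' h.py; python3 - <<'E'
from h import *
import json
from plant import r
W=json.load(open("w1.json"));T=r.camera_info("top");w=cv2.imread("pics/w1.png")
f=lambda v:np.round(v,4).tolist()
c=blobs(w,(0,0,0),(180,255,55),(298,200,352,255))[0];e=cv2.fitEllipse(c)
print("cap",e,f(plane(W,[e[0]],.104)),"tri",tri(W,e[0],T,(354.66,221.53)))
q=plane(W,[(293,173),(356,173),(357,269),(293,269)],.092);print("tin top",f(q.mean(0)),f(np.linalg.norm(q-np.roll(q,1,0),axis=1)),[np.degrees(np.arctan2(*(q[i]-q[j])[1::-1])) for i,j in((0,3),(1,2))])
print(cv2.cvtColor(w,40)[[200,200,120,230],[270,262,300,320]])
c=blobs(w,(0,0,0),(180,18,255),(250,120,405,268),close=9)
for k in c[:2]: 
    e=cv2.fitEllipse(k[:,0][k[:,0,1]<262]); print("dish",cv2.boundingRect(k),e,f(plane(W,[e[0]],.013)),"tri",tri(W,e[0],T,(352.86,224.63)))
E
```

```text
cap ((324.1693115234375, 225.94618225097656), (40.52215576171875, 41.492977142333984), 2.538356304168701) [[0.595, -0.0801, 0.104]] tri (array([ 0.59323375, -0.07994506,  0.09619721]), np.float64(0.0006722675132410923))
tin top [0.5949, -0.0806, 0.092] [0.0706, 0.044, 0.0707, 0.0474] [np.float64(3.6164122471203153), np.float64(6.36732440760928)]
[[120  14 168]
 [ 20   5 146]
 [115  31 142]
 [105  21  49]]
dish (258, 131, 138, 135) ((327.0780029296875, 197.93519592285156), (128.1705780029297, 130.0494842529297), 62.67654037475586) [[0.6, -0.0826, 0.013]] tri (array([ 0.59616924, -0.0829937 , -0.01116356]), np.float64(0.00027762453193011754))
dish (304, 205, 41, 42) ((324.654052734375, 226.43943786621094), (37.06708526611328, 38.58367919921875), 73.12489318847656) [[0.5736, -0.0826, 0.013]] tri (array([ 0.58816076, -0.07912904,  0.07463442]), np.float64(0.004068435354924769))
```

The wrist and top views agree on the tin to within about 2.5 mm: centre (0.5937, -0.0798), yaw about 4.9°. Descend to a TCP height of 0.057 and grip.

Emit:
carry_out(targets=[[0.0046, 0.0018, 0.1, 0, 0, 0], [0, 0, 0.1, 0, 0, 0], [0, 0, 0.09, 0, 0, 0], [0, 0, 0.064, 0, 0, 0], [0, 0, 0, 0, 0, 0]])

```text
time_s: 3.32
tcp_pos: [0.5922, -0.0785, 0.0557]
eef_rot: [180.0, 0.3, 4.8]
contact_force: [0.9, -0.5, 1.5]
gripper_width: 0.0875
gripper_force: 0.0
```

Emit:
carry_out(targets=[[0, 0, 0, 0, 0, 0], [0, 0, 0, 0, 0, 0], [0, 0, 0, 0, 0, 0], [0, 0, 0, 0, 0, 0], [0, 0, 0, 0, 0, 0]], hand=0.3, squeeze=20)

```text
time_s: 3.95
tcp_pos: [0.5943, -0.0796, 0.0579]
eef_rot: [180.0, -0.0, 4.7]
contact_force: [-1.2, -0.3, 2.4]
gripper_width: 0.0461
gripper_force: 20.0
```

Gripped at 46.1 mm, which matches the tin's width. Lift and carry it to the trivet at (0.5371, 0.3335).

Emit:
carry_out(targets=[[0, 0, -0.04, 0, 0, 0], [0, 0, -0.08, 0, 0, 0], [0, 0, -0.1, 0, 0, 0], [0, 0, -0.09, 0, 0, 0], [0, 0, -0.046, 0, 0, 0]])

```text
time_s: 4.58
tcp_pos: [0.5948, -0.0796, 0.2384]
eef_rot: [-180.0, -0.2, 4.7]
contact_force: [-0.1, 0.8, -1.9]
gripper_width: 0.0459
gripper_force: 20.0
```

Emit:
carry_out(targets=[[-0.003, -0.05, 0, 0, 0, 0], [-0.005, -0.09, 0, 0, 0, 0], [-0.006, -0.1, 0, 0, 0, 0], [-0.006, -0.1, 0, 0, 0, 0], [-0.006, -0.1, 0, 0, 0, 0]])

```text
time_s: 5.2
tcp_pos: [0.5625, 0.14, 0.2353]
eef_rot: [180.0, 0.0, 4.7]
contact_force: [0.7, -0.0, -0.7]
gripper_width: 0.0456
gripper_force: 20.0
```

Emit:
carry_out(targets=[[-0.006, -0.1, 0, 0, 0, 0], [-0.006, -0.1, 0, 0, 0, 0], [-0.004, -0.1, 0, 0, 0, 0], [-0.003, -0.06, 0, 0, 0, 0], [-0.001, -0.033, 0, 0, 0, 0]])

```text
time_s: 5.82
tcp_pos: [0.5364, 0.335, 0.2349]
eef_rot: [180.0, 0.1, 4.8]
contact_force: [-0.7, -0.4, -1.3]
gripper_width: 0.0462
gripper_force: 20.0
```

```bash
cat > snap.py <<'E'
import sys,json,cv2,numpy as np
from plant import r
n,cam=sys.argv[1:3]
ci=r.camera_info(cam); cv2.imwrite(f"pics/{n}.png",r.capture(cam)[:,:,::-1])
json.dump({k:np.array(v).tolist() for k,v in ci.items()},open(n+".json","w"))
E
python3 go.py .5371 .3335 .058 4.7; python3 snap.py w2 wrist
```

```text
t 5.825 tcp [0.5364 0.335  0.2349] rot [1.7997e+02 5.0000e-02 4.7800e+00] q [ 50.  17.  -5.  -0. -69.  45.] w 0.0462
 total scaled shift [0.0012 0.0031 0.3538] len mm 176.9  turn z scaled 0.0014 deg -0.1
```

View pics/w2.png

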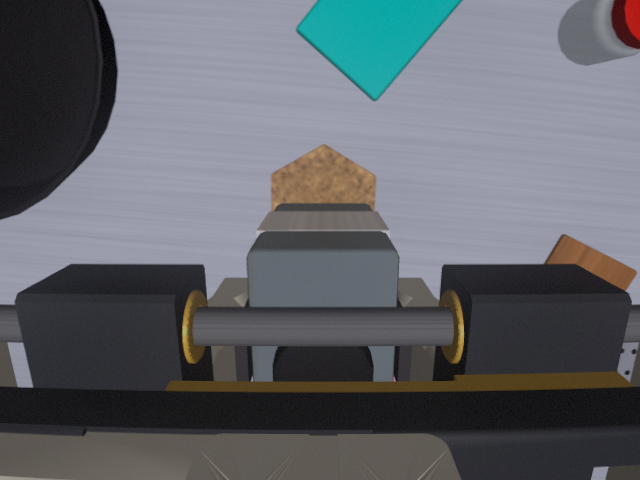

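The trivet's near hex vertex is at (324,145) with sides at columns 272 and 377. That lines up with the jaws at column 323, and the tin hangs straight. Lower it and release.

Emit:
carry_out(targets=[[0.0012, 0.003, 0.08, 0, 0, 0], [0, 0, 0.1, 0, 0, 0], [0, 0, 0.09, 0, 0, 0], [0, 0, 0.05, 0, 0, 0], [0, 0, 0.022, 0, 0, 0]])

```text
time_s: 6.5
tcp_pos: [0.5373, 0.3308, 0.0629]
eef_rot: [179.9, 0.1, 4.7]
contact_force: [0.4, -0.4, -1.6]
gripper_width: 0.0459
gripper_force: 20.0
```

Emit:
carry_out(targets=[[0, 0, 0.005, 0, 0, 0], [0, 0, 0.005, 0, 0, 0], [0, 0, 0, 0, 0, 0], [0, 0, 0, 0, 0, 0]])

```text
time_s: 7.0
tcp_pos: [0.538, 0.3325, 0.0604]
eef_rot: [-180.0, -0.1, 4.7]
contact_force: [0.1, 0.7, -1.5]
gripper_width: 0.0457
gripper_force: 20.0
```

Emit:
carry_out(targets=[[0, 0, 0.003, 0, 0, 0], [0, 0, 0, 0, 0, 0], [0, 0, 0, 0, 0, 0]])

```text
time_s: 7.38
tcp_pos: [0.5377, 0.3322, 0.058]
eef_rot: [180.0, 0.0, 4.7]
contact_force: [-0.3, -0.0, -1.2]
gripper_width: 0.0459
gripper_force: 20.0
```

Emit:
carry_out(targets=[[0, 0, 0.003, 0, 0, 0], [0, 0, 0, 0, 0, 0], [0, 0, 0, 0, 0, 0]])

```text
time_s: 7.75
tcp_pos: [0.5378, 0.3322, 0.0578]
eef_rot: [-180.0, -0.0, 4.7]
contact_force: [-3.6, -2.2, 9.0]
gripper_width: 0.046
gripper_force: 20.0
```

Contact. Open, lift clear and go over to the bottle.

Emit:
carry_out(targets=[[0, 0, 0, 0, 0, 0], [0, 0, 0, 0, 0, 0], [0, 0, 0, 0, 0, 0], [0, 0, 0, 0, 0, 0], [0, 0, -0.05, 0, 0, 0]], hand=1)

```text
time_s: 8.38
tcp_pos: [0.5366, 0.3311, 0.0797]
eef_rot: [179.8, 0.2, 4.7]
contact_force: [0.4, 1.5, 0.7]
gripper_width: 0.0864
gripper_force: 0.0
```

Emit:
carry_out(targets=[[0, 0, -0.1, 0, 0, 0], [0, 0, -0.1, 0, 0, 0], [0, 0, -0.1, 0, 0, 0], [-0.017, 0.1134, 0, 0, 0, 0], [-0.017, 0.1134, 0, 0, 0, 0]])

```text
time_s: 9.0
tcp_pos: [0.5299, 0.2171, 0.2321]
eef_rot: [-180.0, -0.0, 4.8]
contact_force: [0.4, -1.0, -1.0]
gripper_width: 0.0877
gripper_force: 0.0
```

Emit:
carry_out(targets=[[-0.017, 0.1134, 0, 0, 0, 0], [-0.017, 0.1134, 0, 0, 0, 0], [-0.017, 0.1134, 0, 0, 0, 0], [-0.017, 0.1134, 0, 0, 0, 0], [-0.017, 0.1134, 0, 0, 0, 0]])

```text
time_s: 9.62
tcp_pos: [0.5107, -0.0699, 0.2319]
eef_rot: [-180.0, -0.0, 4.7]
contact_force: [0.6, -1.1, -0.4]
gripper_width: 0.0873
gripper_force: 0.0
```

Emit:
carry_out(targets=[[-0.017, 0.1134, 0, 0, 0, 0], [-0.017, 0.1134, 0, 0, 0, 0], [-0.017, 0.1134, 0, 0, 0, 0], [-0.017, 0.1134, 0, 0, 0, 0], [0, 0, 0, 0, 0, 0]])

```text
time_s: 10.25
tcp_pos: [0.4948, -0.3004, 0.2309]
eef_rot: [180.0, 0.1, 4.4]
contact_force: [-0.5, 1.1, 0.1]
gripper_width: 0.0878
gripper_force: 0.0
```

```bash
python3 go.py .496 -.296 .093 4.7; python3 snap.py w3 wrist;python3 snap.py t3 top
```

```text
t 10.25 tcp [ 0.4948 -0.3004  0.2309] rot [1.80e+02 7.00e-02 4.44e+00] q [-12.  12. -12.   0. -66. 106.] w 0.0878
 total scaled shift [ 0.0031 -0.0086  0.2757] len mm 137.9  turn z scaled -0.0043 deg 0.3
```

View pics/w3.png

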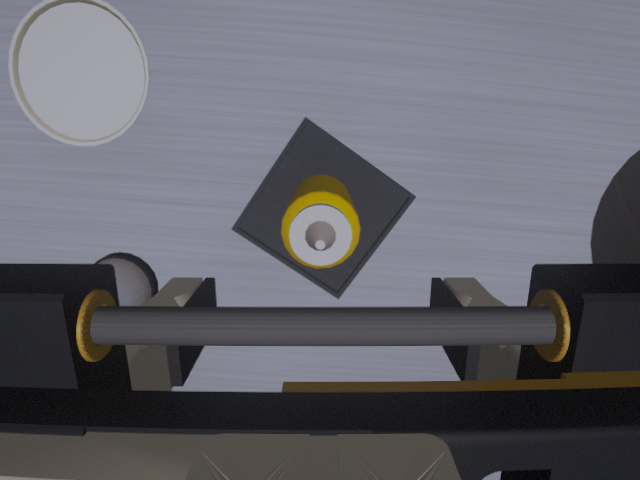

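The wrist view shows the nozzle tip at (320,244), the tray corners at (306,118), (414,197), (338,298) and (232,229), and the now empty dish at (80,72).

```bash
python3 - <<'E'
from h import *
import json
W=json.load(open("w3.json"));T=json.load(open("t3.json"));w=cv2.imread("pics/w3.png");t=cv2.imread("pics/t3.png")
f=lambda v:np.round(v,4).tolist()
print("tip",f(plane(W,[(320,244)],.146)),"tri",tri(W,(320,244),T,(459.4,266)))
c=blobs(w,(15,100,50),(35,255,255),(270,160,370,275),close=3)[0]; e=cv2.minEnclosingCircle(c[c[:,0,1]>215]); 
k=c[:,0][c[:,0,1]>222]; ee=cv2.fitEllipse(k); print("shoulder",ee,f(plane(W,[ee[0]],.112)))
c=blobs(w,(0,0,130),(180,60,255),(285,200,358,268),close=9)[0];ee=cv2.fitEllipse(c);print("cap",ee,f(plane(W,[ee[0]],.118)))
q=plane(W,[(306,118),(414,197),(338,298),(232,229)],.014);print("tray",f(q.mean(0)),f(np.linalg.norm(q-np.roll(q,1,0),axis=1)))
g=lambda p:np.cross(np.cross([*p[0],1],[*p[2],1]),np.cross([*p[1],1],[*p[3],1]))
d=g([(306,118),(414,197),(338,298),(232,229)]);d2=g([(482,261),(457,305),(412,279),(438,234)])
print("tray tri",tri(W,d[:2]/d[2],T,d2[:2]/d2[2]))
c=blobs(w,(0,0,150),(180,22,255),(0,0,160,155),close=5)[0];ee=cv2.fitEllipse(c);print("dish W",cv2.boundingRect(c),ee,f(plane(W,[ee[0]],.013)))
c=blobs(t,(0,0,130),(180,30,255),(320,190,390,260),close=5)[0];et=cv2.fitEllipse(c);print("dish T",et,f(plane(T,[et[0]],.013)),"tri",tri(W,ee[0],T,et[0]))
# tin on trivet
c=blobs(t,(0,0,0),(180,255,50),(160,230,190,265))[0];m=cv2.fitEllipse(c);print("tin cap",m,f(plane(T,[m[0]],.104)))
E
```

```text
tip [[0.4978, -0.299, 0.146]] tri (array([ 0.49525883, -0.2984268 ,  0.13490072]), np.float64(0.0017334891278194854))
shoulder ((320.243408203125, 229.30735778808594), (76.79023742675781, 78.90282440185547), 88.26238250732422) [[0.4985, -0.2988, 0.112]]
cap ((319.9546203613281, 234.97360229492188), (60.10371017456055, 61.925018310546875), 88.00348663330078) [[0.4961, -0.2989, 0.118]]
tray [0.4902, -0.3009, 0.014] [0.1188, 0.1173, 0.1175, 0.118]
tray tri (array([ 0.48940589, -0.30100434,  0.00865028]), np.float64(0.0008805253932069364))
dish W (8, 0, 141, 147) ((79.8572998046875, 71.68651580810547), (135.49693298339844, 150.28517150878906), 158.69886779785156) [[0.5967, -0.0855, 0.013]]
dish T ((337.642333984375, 223.80465698242188), (41.27584457397461, 86.90087890625), 0.5139726400375366) [[0.5959, -0.0459, 0.013]] tri (array([ 0.60220891, -0.04863477, -0.05144959]), np.float64(0.0008541622349963932))
tin cap ((166.22569274902344, 246.9452362060547), (12.299101829528809, 12.891814231872559), 77.912109375) [[0.5364, 0.3302, 0.104]]
```

The bottle is at (0.497, -0.298), with the top and wrist views within 3 mm. The tray is at (0.490, -0.300) and the dish at (0.596, -0.0825). Descend to a TCP height of 0.094 and grip the bottle.

Emit:
carry_out(targets=[[0.0046, -0.0046, 0.09, 0, 0, 0], [0, 0, 0.1, 0, 0, 0], [0, 0, 0.06, 0, 0, 0], [0, 0, 0.023, 0, 0, 0], [0, 0, 0, 0, 0, 0]])

```text
time_s: 10.98
tcp_pos: [0.4982, -0.2939, 0.0952]
eef_rot: [180.0, 0.0, 4.8]
contact_force: [0.8, -0.3, 1.3]
gripper_width: 0.0878
gripper_force: 0.0
```

Emit:
carry_out(targets=[[0, 0, 0, 0, 0, 0], [0, 0, 0, 0, 0, 0], [0, 0, 0, 0, 0, 0], [0, 0, 0, 0, 0, 0], [0, 0, 0, 0, 0, 0]], hand=0.3)

```text
time_s: 11.6
tcp_pos: [0.4983, -0.295, 0.0956]
eef_rot: [180.0, -0.1, 4.7]
contact_force: [-0.6, -0.8, 4.2]
gripper_width: 0.0535
gripper_force: 19.9
```

Emit:
carry_out(targets=[[0, 0, -0.03, 0, 0, 0], [0, 0, -0.08, 0, 0, 0], [0, 0, -0.1, 0, 0, 0], [0, 0, -0.05, 0, 0, 0], [0, 0, -0.02, 0, 0, 0]])

```text
time_s: 12.22
tcp_pos: [0.4982, -0.2945, 0.2371]
eef_rot: [180.0, -0.1, 4.7]
contact_force: [0.3, 0.1, -2.7]
gripper_width: 0.0533
gripper_force: 19.9
```

Emit:
carry_out(targets=[[0.02, -0.0355, 0, 0, 0, 0], [0.04, -0.071, 0, 0, 0, 0], [0.045, -0.08, 0, 0, 0, 0], [0.045, -0.08, 0, 0, 0, 0], [0.04, -0.07, 0, 0, 0, 0]])

```text
time_s: 12.85
tcp_pos: [0.5785, -0.1166, 0.2333]
eef_rot: [-180.0, 0.2, 4.7]
contact_force: [0.0, -0.8, -1.6]
gripper_width: 0.0536
gripper_force: 19.9
```

Emit:
carry_out(targets=[[0.025, -0.046, 0, 0, 0, 0], [0.0148, -0.025, 0, 0, 0, 0], [0, 0, 0, 0, 0, 0], [0, 0, 0, 0, 0, 0]])

```text
time_s: 13.35
tcp_pos: [0.5951, -0.0824, 0.2346]
eef_rot: [180.0, 0.1, 4.7]
contact_force: [0.5, -0.5, -2.8]
gripper_width: 0.0534
gripper_force: 19.9
```

```bash
python3 go.py .596 -.0825 .095 4.7; python3 snap.py w4 wrist;python3 snap.py s4 side
```

```text
t 13.35 tcp [ 0.5951 -0.0824  0.2346] rot [1.80e+02 6.00e-02 4.69e+00] q [ 11.  14.  -9.  -0. -67.  84.] w 0.0534
 total scaled shift [1.700e-03 2.000e-04 2.792e-01] len mm 139.6  turn z scaled -0.0001 deg 0.0
```

View pics/w4.png

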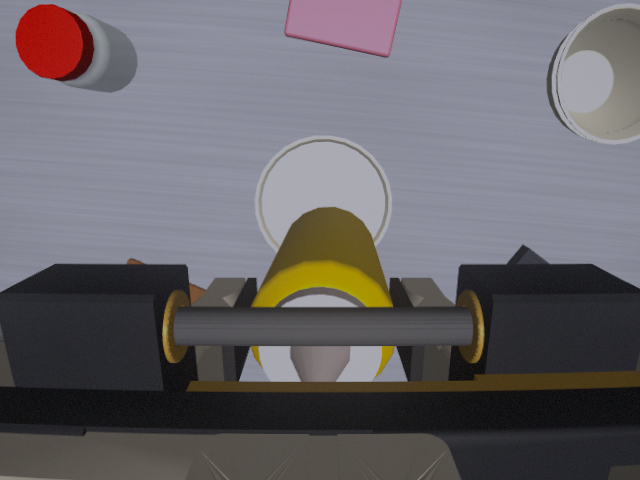

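The dish rim spans columns 255–391, so its centre is at 323, in line with the jaws. The bottle hangs upright. Lower it.

Emit:
carry_out(targets=[[0.004, 0, 0.07, 0, 0, 0], [0, 0, 0.1, 0, 0, 0], [0, 0, 0.07, 0, 0, 0], [0, 0, 0.028, 0, 0, 0], [0, 0, 0.006, 0, 0, 0]])

```text
time_s: 14.08
tcp_pos: [0.5977, -0.0824, 0.098]
eef_rot: [180.0, 0.0, 4.7]
contact_force: [-0.0, -0.6, -1.9]
gripper_width: 0.0537
gripper_force: 19.9
```

Emit:
carry_out(targets=[[0, 0, 0, 0, 0, 0], [0, 0, 0.003, 0, 0, 0], [0, 0, 0, 0, 0, 0], [0, 0, 0, 0, 0, 0]])

```text
time_s: 14.58
tcp_pos: [0.5978, -0.0819, 0.097]
eef_rot: [-180.0, -0.0, 4.7]
contact_force: [0.8, 0.2, -2.8]
gripper_width: 0.0534
gripper_force: 19.9
```

Emit:
carry_out(targets=[[0, 0, 0.003, 0, 0, 0], [0, 0, 0, 0, 0, 0], [0, 0, 0, 0, 0, 0]])

```text
time_s: 14.95
tcp_pos: [0.5981, -0.0819, 0.0956]
eef_rot: [180.0, -0.1, 4.7]
contact_force: [-0.0, -0.1, 3.4]
gripper_width: 0.0533
gripper_force: 19.9
```

The bottle is down. Release, lift, turn to yaw 23.3° and go over the shaker.

Emit:
carry_out(targets=[[0, 0, 0, 0, 0, 0], [0, 0, 0, 0, 0, 0], [0, 0, 0, 0, 0, 0], [0, 0, 0, 0, 0, 0], [0, 0, -0.03, 0, 0, 0]], hand=1)

```text
time_s: 15.58
tcp_pos: [0.5968, -0.082, 0.1095]
eef_rot: [180.0, 0.2, 4.7]
contact_force: [-0.1, -0.6, -0.1]
gripper_width: 0.087
gripper_force: 0.0
```

Emit:
carry_out(targets=[[0, 0, -0.06, 0, 0, 0], [0, 0, -0.1, 0, 0, 0], [0, 0, -0.09, 0, 0, 0], [0, 0, 0, 0, 0, -0.155], [0, 0, 0, 0, 0, -0.155]])

```text
time_s: 16.2
tcp_pos: [0.5979, -0.0819, 0.2373]
eef_rot: [180.0, -0.2, 23.6]
contact_force: [0.4, -0.5, -0.5]
gripper_width: 0.088
gripper_force: 0.0
```

Emit:
carry_out(targets=[[-0.0368, -0.1054, 0, 0, 0, 0], [-0.0368, -0.1054, 0, 0, 0, 0], [-0.0368, -0.1054, 0, 0, 0, 0], [-0.0368, -0.1054, 0, 0, 0, 0], [0, 0, 0, 0, 0, 0]])

```text
time_s: 16.82
tcp_pos: [0.445, 0.0847, 0.2368]
eef_rot: [-179.9, -0.2, 23.6]
contact_force: [0.8, -0.3, 0.3]
gripper_width: 0.0875
gripper_force: 0.0
```

```bash
python3 go.py .447 .0825 .056 23.3; python3 snap.py w5 wrist;python3 snap.py t5 top
```

```text
t 16.825 tcp [0.445  0.0847 0.2368] rot [-1.7995e+02 -1.7000e-01  2.3590e+01] q [ 36.  -1. -26.  -0. -65.  78.] w 0.0875
 total scaled shift [0.002  0.0057 0.3616] len mm 180.8  turn z scaled 0.0049 deg -0.3
```

View pics/w5.png

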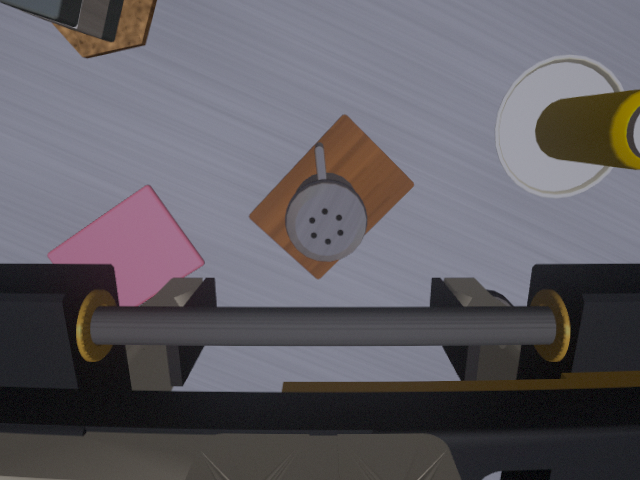

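The wrist view shows the shaker's hole pattern at (326,226), the handle's outer end at (320,150), and the board corners at (345,115), (413,184), (319,279) and (250,216). The bottle is standing on the dish.

```bash
python3 - <<'E'
from h import *
import json
W=json.load(open("w5.json"));T=json.load(open("t5.json"));w=cv2.imread("pics/w5.png");t=cv2.imread("pics/t5.png")
f=lambda v:np.round(v,4).tolist()
p=plane(W,[(326,226)],.1)[0];print("shaker W",f(p),"tri",tri(W,(326,226),T,(280.2,288.5)))
for z in (.04,.074):
    h=plane(W,[(320,150)],z)[0]; print("handle",z,f(h),"yaw",np.degrees(np.arctan2(*(h-p)[1::-1])),np.linalg.norm((h-p)[:2]))
q=plane(W,[(345,115),(413,184),(319,279),(250,216)],.008);print("board",f(q.mean(0)),f(np.linalg.norm(q-np.roll(q,1,0),axis=1)),"yaw",[np.degrees(np.arctan2(*(q[i]-q[j])[1::-1])) for i,j in((0,3),(1,2))])
# bottle on dish, base seen from the wrist: bottom-left silhouettes
c=blobs(w,(15,100,30),(35,255,255),(520,80,640,180),close=3)[0];x=c[:,0,0].min();k=c[:,0][c[:,0,0]<570];ee=cv2.fitEllipse(k)
print("yellow left end",cv2.boundingRect(c),"floor point",f(plane(W,[(x,130)],.008)))
c=blobs(w,(0,0,150),(180,22,255),(490,50,635,205),close=5)[0];print(cv2.boundingRect(c)); e=cv2.fitEllipse(c[c[:,0,0]<600]);print("dish W",e,f(plane(W,[e[0]],.013)))
E
```

```text
shaker W [0.4481, 0.0831, 0.1] tri (array([0.44691775, 0.08247633, 0.09405452]), np.float64(1.084000011892828e-05))
handle 0.04 [0.4923, 0.1074, 0.04] yaw 28.814068976284858 0.05042871411710238
handle 0.074 [0.4938, 0.1077, 0.074] yaw 28.390032160247696 0.05186201117018423
board [0.4532, 0.0795, 0.008] [0.1257, 0.0874, 0.1259, 0.0892] yaw [np.float64(-20.36734869744933), np.float64(-19.564944898749374)]
yellow left end (536, 90, 104, 80) floor point [[0.5859, -0.0633, 0.008]]
(495, 55, 129, 143)
dish W ((553.12109375, 125.29180908203125), (110.79907989501953, 141.71612548828125), 11.236960411071777) [[0.5949, -0.0732, 0.013]]
```

```bash
python3 go.py .4475 .0827 .056 23.3
```

```text
t 16.925 tcp [0.4467 0.0832 0.2364] rot [-1.7999e+02 -1.3000e-01  2.3440e+01] q [ 36.  -1. -26.   0. -65.  78.] w 0.0877
 total scaled shift [0.0011 0.0016 0.3608] len mm 180.4  turn z scaled 0.0024 deg -0.1
```

Emit:
carry_out(targets=[[0.0012, 0.001, 0.09, 0, 0, -0.04], [0, 0, 0.1, 0, 0, 0], [0, 0, 0.1, 0, 0, 0], [0, 0, 0.07, 0, 0, 0], [0, 0, 0, 0, 0, 0]])

```text
time_s: 17.55
tcp_pos: [0.4465, 0.0804, 0.0531]
eef_rot: [179.9, 0.3, 25.6]
contact_force: [-1.2, 0.2, 0.4]
gripper_width: 0.0875
gripper_force: 0.0
```

Emit:
carry_out(targets=[[0, 0, 0, 0, 0, 0], [0, 0, 0, 0, 0, 0], [0, 0, 0, 0, 0, 0], [0, 0, 0, 0, 0, 0], [0, 0, 0, 0, 0, 0]], hand=0.4, squeeze=25)

```text
time_s: 18.18
tcp_pos: [0.448, 0.0828, 0.0561]
eef_rot: [-180.0, -0.1, 25.7]
contact_force: [-1.9, -0.1, 7.6]
gripper_width: 0.0592
gripper_force: 25.0
```

Emit:
carry_out(targets=[[0, 0, -0.03, 0, 0, 0], [0, 0, -0.08, 0, 0, 0], [0, 0, -0.1, 0, 0, 0], [0, 0, -0.1, 0, 0, 0], [0, 0, -0.05, 0, 0, 0]])

```text
time_s: 18.8
tcp_pos: [0.4478, 0.0826, 0.238]
eef_rot: [-180.0, -0.2, 25.7]
contact_force: [-0.0, 0.8, -2.6]
gripper_width: 0.0591
gripper_force: 25.0
```

```bash
python3 go.py .490 -.300 .235 25.7
```

```text
t 18.8 tcp [0.4478 0.0826 0.238 ] rot [-179.97   -0.22   25.73] q [ 35.  -1. -25.   0. -65.  80.] w 0.0591
 total scaled shift [-0.2558  0.7262  0.006 ] len mm 385.0  turn z scaled 0.0005 deg -0.0
```

Gripped at 59.2 mm, which matches the shaker's diameter, and lifted. Carry it to the tray.

Emit:
carry_out(targets=[[-0.016, 0.0454, 0, 0, 0, 0], [-0.032, 0.0908, 0, 0, 0, 0], [-0.037, 0.105, 0, 0, 0, 0], [-0.037, 0.105, 0, 0, 0, 0], [-0.037, 0.105, 0, 0, 0, 0]])

```text
time_s: 19.42
tcp_pos: [0.4732, -0.157, 0.2351]
eef_rot: [-180.0, -0.0, 25.7]
contact_force: [1.3, 0.4, -1.8]
gripper_width: 0.059
gripper_force: 25.0
```

Emit:
carry_out(targets=[[-0.037, 0.105, 0, 0, 0, 0], [-0.03, 0.085, 0, 0, 0, 0], [-0.02, 0.057, 0, 0, 0, 0], [-0.0098, 0.028, 0, 0, 0, 0], [0, 0, 0, 0, 0, 0]])

```text
time_s: 20.05
tcp_pos: [0.4893, -0.3006, 0.2345]
eef_rot: [-179.9, 0.0, 25.6]
contact_force: [-0.5, -0.1, -1.8]
gripper_width: 0.059
gripper_force: 25.0
```

Emit:
carry_out(targets=[[0, 0, 0, 0, 0, 0], [0, 0, 0, 0, 0, 0]])

```text
time_s: 20.3
tcp_pos: [0.4898, -0.2993, 0.2353]
eef_rot: [180.0, -0.0, 25.8]
contact_force: [0.3, 0.0, -2.6]
gripper_width: 0.059
gripper_force: 25.0
```

```bash
python3 snap.py w6 wrist;python3 snap.py s6 side;  python3 go.py .490 -.300 .058 25.7
```

```text
t 20.4 tcp [ 0.4898 -0.2996  0.2354] rot [ 1.7999e+02 -2.0000e-02  2.5780e+01] q [-12.  11. -12.  -0. -67. 128.] w 0.059
 total scaled shift [-1.000e-04  9.000e-04  3.547e-01] len mm 177.4  turn z scaled 0.0013 deg -0.1
```

View pics/w6.png

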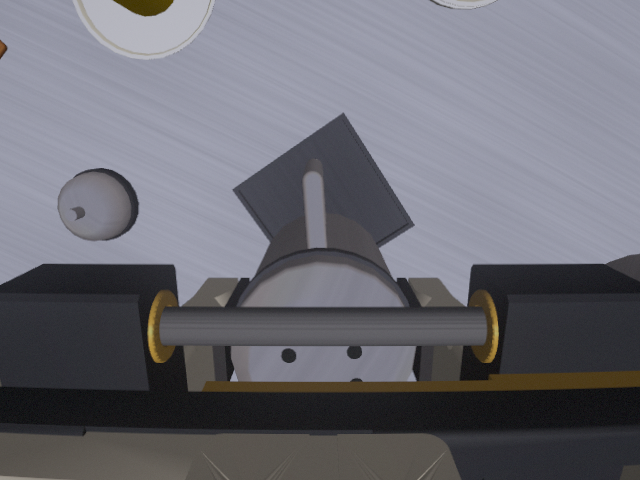

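The tray's opposite corners (234,190) and (412,224) have their midpoint at column 323, on the jaw centre line. Lower the shaker.

Emit:
carry_out(targets=[[0, 0, 0.08, 0, 0, 0], [0, 0, 0.1, 0, 0, 0], [0, 0, 0.1, 0, 0, 0], [0, 0, 0.05, 0, 0, 0], [0, 0, 0.02, 0, 0, 0]])

```text
time_s: 21.02
tcp_pos: [0.4891, -0.2998, 0.0587]
eef_rot: [-179.9, 0.1, 25.7]
contact_force: [0.5, -0.4, -1.7]
gripper_width: 0.0594
gripper_force: 25.0
```

Emit:
carry_out(targets=[[0, 0, 0.004, 0, 0, 0], [0, 0, 0.003, 0, 0, 0], [0, 0, 0, 0, 0, 0], [0, 0, 0, 0, 0, 0]])

```text
time_s: 21.52
tcp_pos: [0.4901, -0.3004, 0.0573]
eef_rot: [179.9, -0.1, 25.7]
contact_force: [-0.2, 0.3, -1.6]
gripper_width: 0.0594
gripper_force: 25.0
```

Emit:
carry_out(targets=[[0, 0, 0.003, 0, 0, 0], [0, 0, 0, 0, 0, 0], [0, 0, 0, 0, 0, 0]])

```text
time_s: 21.9
tcp_pos: [0.49, -0.3005, 0.0562]
eef_rot: [179.9, -0.0, 25.7]
contact_force: [-1.2, 1.2, 6.8]
gripper_width: 0.0592
gripper_force: 25.0
```

The shaker is down. Release, lift, turn back to yaw 4.7° and go over the tin.

Emit:
carry_out(targets=[[0, 0, 0, 0, 0, 0], [0, 0, 0, 0, 0, 0], [0, 0, 0, 0, 0, 0], [0, 0, 0, 0, 0, 0], [0, 0, -0.05, 0, 0, 0]], hand=1)

```text
time_s: 22.52
tcp_pos: [0.4883, -0.2999, 0.0785]
eef_rot: [-179.8, 0.2, 25.7]
contact_force: [0.9, -0.2, -0.1]
gripper_width: 0.0873
gripper_force: 0.0
```

Emit:
carry_out(targets=[[0, 0, -0.1, 0, 0, 0], [0, 0, -0.1, 0, 0, 0], [0, 0, -0.1, 0, 0, 0], [0, 0, 0, 0, 0, 0.175], [0, 0, 0, 0, 0, 0.175]])

```text
time_s: 23.15
tcp_pos: [0.4899, -0.3003, 0.2309]
eef_rot: [180.0, -0.1, 4.4]
contact_force: [-0.4, 0.7, -0.7]
gripper_width: 0.0878
gripper_force: 0.0
```

Emit:
carry_out(targets=[[0.018, -0.1138, 0, 0, 0, 0], [0.018, -0.1138, 0, 0, 0, 0], [0.018, -0.1138, 0, 0, 0, 0], [0.018, -0.1138, 0, 0, 0, 0], [0.018, -0.1138, 0, 0, 0, 0]])

```text
time_s: 23.78
tcp_pos: [0.511, -0.0112, 0.2303]
eef_rot: [-180.0, -0.0, 4.7]
contact_force: [1.6, 0.3, -0.8]
gripper_width: 0.0878
gripper_force: 0.0
```

Emit:
carry_out(targets=[[0.018, -0.1138, 0, 0, 0, 0], [0.018, -0.1138, 0, 0, 0, 0], [0.018, -0.1138, 0, 0, 0, 0], [0.018, -0.1138, 0, 0, 0, 0], [0.018, -0.1138, 0, 0, 0, 0]])

```text
time_s: 24.4
tcp_pos: [0.5324, 0.2761, 0.2301]
eef_rot: [-180.0, -0.0, 4.7]
contact_force: [1.3, -0.0, 0.7]
gripper_width: 0.0879
gripper_force: 0.0
```

Emit:
carry_out(targets=[[0.018, -0.1138, 0, 0, 0, 0], [0, 0, 0, 0, 0, 0], [0, 0, 0, 0, 0, 0], [0, 0, 0, 0, 0, 0]])

```text
time_s: 24.9
tcp_pos: [0.5369, 0.3306, 0.2302]
eef_rot: [180.0, 0.0, 4.7]
contact_force: [0.0, -0.7, 0.2]
gripper_width: 0.0875
gripper_force: 0.0
```

```bash
python3 snap.py w7 wrist;python3 snap.py t7 top; python3 snap.py s7 side;  python3 go.py .5375 .332 .058 4.7; python3 - <<'E'
from h import *
import json
W,T=[json.load(open(n+".json")) for n in ("w7","t7")];w,t=[cv2.imread(f"pics/{n}.png") for n in ("w7","t7")]
for k in blobs(w,(0,0,0),(180,255,55),(250,150,400,262)): 
    e=cv2.fitEllipse(k);print("tin cap W",e,plane(W,[e[0]],.104))
cv2.imwrite("pics/t7c.png",cv2.resize(t[150:330,310:510],None,fx=3,fy=3,interpolation=cv2.INTER_CUBIC))
E
```

```text
t 25.05 tcp [0.5371 0.3307 0.2305] rot [-1.7998e+02 -2.0000e-02  4.6500e+00] q [ 49.  17.  -6.  -0. -68.  45.] w 0.0875
 total scaled shift [ 0.0011 -0.0025  0.345 ] len mm 172.5  turn z scaled -0.0008 deg 0.0
tin cap W ((320.748779296875, 229.99085998535156), (41.572105407714844, 42.102657318115234), 2.6186864376068115) [[0.53849367 0.33177239 0.104     ]]
```

View pics/t7c.png

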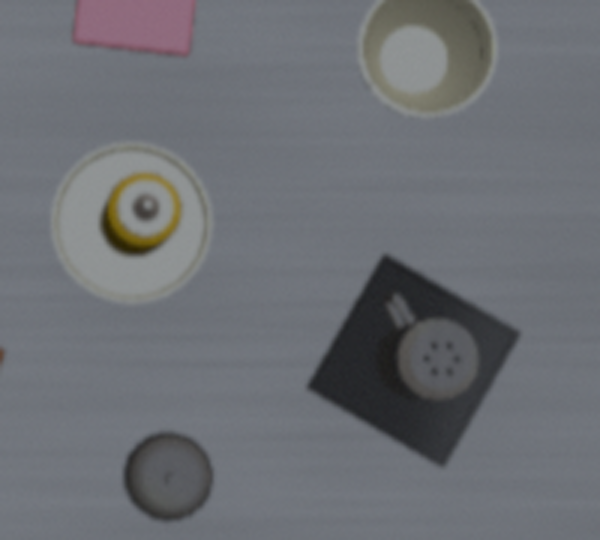

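View pics/w7.png

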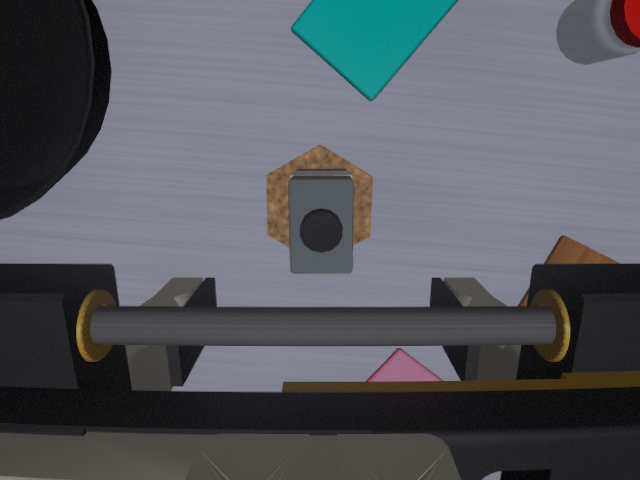

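The wrist view shows the tin upright on the trivet with its cap at (321,230). The top crop shows the bottle on the dish, with its tip at (146,206) and the dish centre near (132,222). The shaker is on the tray, with its holes at (441,358). I'll check both offsets numerically.

```bash
python3 - <<'E'
from h import *
import json
T=json.load(open("t7.json"));S=json.load(open("s7.json"));t=cv2.imread("pics/t7.png")
g=lambda x,y:(310+(x+.5)/3-.5,150+(y+.5)/3-.5); f=lambda v:np.round(v,4).tolist()
c=blobs(t,(0,0,120),(180,30,255),(320,190,390,260),close=25)[0];e=cv2.fitEllipse(c);print("dish",e,f(plane(T,[e[0],g(132,222)],.013)[:,:2]))
print("bottle tip",f(plane(T,[g(146,205)],.146)),"shoulder",f(plane(T,[g(144.5,209)],.112)))
print("tray",f(plane(T,[g(413.75,360.25)],.014)),"shaker",f(plane(T,[g(441,358)],.1)))
s=cv2.imread("pics/s7.png");cv2.imwrite("pics/s7c.png",cv2.resize(s[220:400,320:480],None,fx=3.3,fy=3.3,interpolation=cv2.INTER_CUBIC))
E
```

```text
dish ((354.5, 224.5), (81.64986419677734, 81.64986419677734), 0.0) [[0.5943, -0.085], [0.5963, -0.0831]]
bottle tip [[0.596, -0.0839, 0.146]] shoulder [[0.5965, -0.0854, 0.112]]
tray [[0.4898, -0.2995, 0.014]] shaker [[0.4901, -0.3001, 0.1]]
```

The bottle is within about 1 mm of the dish centre and the shaker within about 1 mm of the tray centre. Grip the tin, lift it, and turn it to the board's yaw of about -19.8°.

Emit:
carry_out(targets=[[0.002, -0.0025, 0.09, 0, 0, 0], [0, 0, 0.1, 0, 0, 0], [0, 0, 0.09, 0, 0, 0], [0, 0, 0.066, 0, 0, 0], [0, 0, 0, 0, 0, 0]])

```text
time_s: 25.68
tcp_pos: [0.5366, 0.3311, 0.0548]
eef_rot: [179.8, 0.2, 4.7]
contact_force: [0.1, 0.3, 0.2]
gripper_width: 0.0878
gripper_force: 0.0
```

Emit:
carry_out(targets=[[0, 0, 0, 0, 0, 0], [0, 0, 0, 0, 0, 0], [0, 0, 0, 0, 0, 0], [0, 0, 0, 0, 0, 0], [0, 0, 0, 0, 0, 0]], hand=0.3, squeeze=20)

```text
time_s: 26.3
tcp_pos: [0.5379, 0.333, 0.0574]
eef_rot: [-180.0, -0.0, 4.7]
contact_force: [-0.3, -0.6, 3.3]
gripper_width: 0.0459
gripper_force: 20.0
```

Emit:
carry_out(targets=[[0, 0, -0.04, 0, 0, 0], [0, 0, -0.08, 0, 0, 0], [0, 0, -0.1, 0, 0, 0], [0, 0, -0.09, 0, 0, 0], [0, 0, -0.046, 0, 0, 0]])

```text
time_s: 26.92
tcp_pos: [0.5383, 0.3334, 0.238]
eef_rot: [-179.9, -0.1, 4.7]
contact_force: [0.1, 0.7, -2.4]
gripper_width: 0.0458
gripper_force: 20.0
```

Emit:
carry_out(targets=[[0, 0, 0, 0, 0, 0.136], [0, 0, 0, 0, 0, 0.136], [0, 0, 0, 0, 0, 0.136], [0, 0, 0, 0, 0, 0], [0, 0, 0, 0, 0, 0]])

```text
time_s: 27.55
tcp_pos: [0.5377, 0.3329, 0.2348]
eef_rot: [180.0, 0.0, -19.6]
contact_force: [0.3, 0.5, -1.8]
gripper_width: 0.0463
gripper_force: 20.0
```

```bash
python3 go.py .4525 .0797 .235 -19.8
```

```text
t 27.55 tcp [0.5377 0.3329 0.2348] rot [ 1.7998e+02  1.0000e-02 -1.9590e+01] q [ 49.  17.  -5.  -0. -68.  21.] w 0.0463
 total scaled shift [ 1.120e-02  5.342e-01 -3.000e-04] len mm 267.2  turn z scaled 0.0035 deg -0.2
```

Emit:
carry_out(targets=[[0.001, 0.05, 0, 0, 0, 0], [0.002, 0.09, 0, 0, 0, 0], [0.002, 0.1, 0, 0, 0, 0], [0.002, 0.1, 0, 0, 0, 0], [0.002, 0.09, 0, 0, 0, 0]])

```text
time_s: 28.18
tcp_pos: [0.4686, 0.1276, 0.2352]
eef_rot: [-180.0, -0.0, -19.6]
contact_force: [0.1, 0.1, -0.9]
gripper_width: 0.046
gripper_force: 20.0
```

Emit:
carry_out(targets=[[0.001, 0.065, 0, 0, 0, 0], [0.001, 0.039, 0, 0, 0, 0], [0, 0, 0, 0, 0, 0], [0, 0, 0, 0, 0, 0], [0, 0, 0, 0, 0, 0]])

```text
time_s: 28.8
tcp_pos: [0.4531, 0.0805, 0.2349]
eef_rot: [180.0, 0.0, -19.7]
contact_force: [0.3, 1.0, -1.4]
gripper_width: 0.0461
gripper_force: 20.0
```

```bash
python3 go.py .4525 .0797 .058 -19.8; python3 snap.py w8 wrist
```

```text
t 28.8 tcp [0.4531 0.0805 0.2349] rot [ 1.7998e+02  1.0000e-02 -1.9710e+01] q [ 35.  -0. -25.   0. -65.  36.] w 0.0461
 total scaled shift [-0.0005  0.002   0.3537] len mm 176.9  turn z scaled 0.0016 deg -0.1
```

View pics/w8.png

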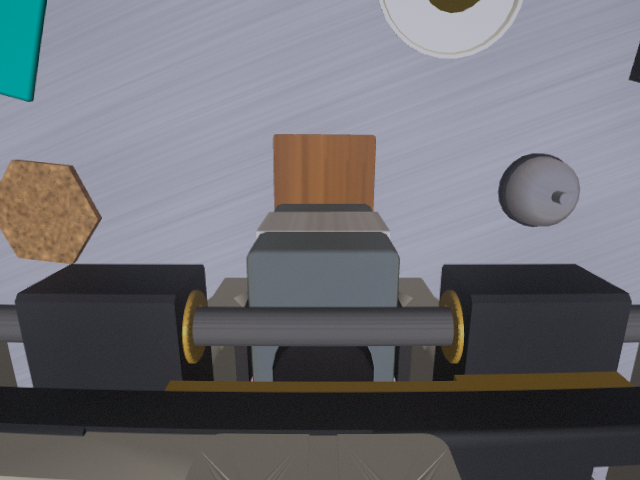

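The board spans columns 274–376, so its centre is at 325, against the jaws at 323.5. It is aligned in yaw. Lower the tin.

Emit:
carry_out(targets=[[-0.0005, 0.002, 0.08, 0, 0, 0], [0, 0, 0.1, 0, 0, 0], [0, 0, 0.1, 0, 0, 0], [0, 0, 0.05, 0, 0, 0], [0, 0, 0.02, 0, 0, 0]])

```text
time_s: 29.48
tcp_pos: [0.4516, 0.0789, 0.0585]
eef_rot: [179.9, 0.1, -19.7]
contact_force: [-0.2, 0.9, -0.9]
gripper_width: 0.0459
gripper_force: 20.0
```

Emit:
carry_out(targets=[[0, 0, 0.003, 0, 0, 0], [0, 0, 0, 0, 0, 0], [0, 0, 0, 0, 0, 0], [0, 0, 0, 0, 0, 0]])

```text
time_s: 29.98
tcp_pos: [0.4525, 0.0792, 0.0593]
eef_rot: [-179.9, -0.1, -19.8]
contact_force: [-0.2, 0.5, -0.6]
gripper_width: 0.0459
gripper_force: 20.0
```

Emit:
carry_out(targets=[[0, 0, 0.003, 0, 0, 0], [0, 0, 0, 0, 0, 0], [0, 0, 0, 0, 0, 0]])

```text
time_s: 30.35
tcp_pos: [0.4524, 0.0791, 0.0573]
eef_rot: [-180.0, -0.0, -19.8]
contact_force: [-0.9, -0.3, 4.4]
gripper_width: 0.0456
gripper_force: 20.0
```

Contact. Release, lift and move aside for a final look.

Emit:
carry_out(targets=[[0, 0, 0, 0, 0, 0], [0, 0, 0, 0, 0, 0], [0, 0, 0, 0, 0, 0], [0, 0, 0, 0, 0, 0], [0, 0, -0.05, 0, 0, 0]], hand=1)

```text
time_s: 30.98
tcp_pos: [0.4509, 0.0782, 0.0809]
eef_rot: [179.8, 0.1, -19.8]
contact_force: [0.5, -0.5, 0.5]
gripper_width: 0.0859
gripper_force: 0.0
```

Emit:
carry_out(targets=[[0, 0, -0.1, 0, 0, 0], [0, 0, -0.1, 0, 0, 0], [0, 0, -0.1, 0, 0, 0], [0, -0.11, 0, 0, 0, 0], [0, -0.11, 0, 0, 0, 0]])

```text
time_s: 31.6
tcp_pos: [0.4899, 0.1836, 0.2335]
eef_rot: [-179.8, -0.1, -19.8]
contact_force: [0.7, -0.2, 0.5]
gripper_width: 0.0875
gripper_force: 0.0
```

Emit:
carry_out(targets=[[0, -0.11, 0, 0, 0, 0], [0, -0.11, 0, 0, 0, 0], [0, -0.11, 0, 0, 0, 0], [0, -0.11, 0, 0, 0, 0], [0, 0, 0, 0, 0, 0]])

```text
time_s: 32.22
tcp_pos: [0.564, 0.3925, 0.2296]
eef_rot: [179.9, 0.1, -19.7]
contact_force: [-0.8, -0.7, -0.5]
gripper_width: 0.0875
gripper_force: 0.0
```

```bash
python3 snap.py t9 top; python3 snap.py s9 side; python3 - <<'E'
import cv2,numpy as np
t,s=cv2.imread("pics/t9.png"),cv2.imread("pics/s9.png")
a=cv2.resize(t[130:330,240:500],None,fx=1.5,fy=1.5,interpolation=cv2.INTER_CUBIC)
b=cv2.resize(s[170:400,220:525],None,fx=1.3,fy=1.3,interpolation=cv2.INTER_CUBIC)
o=np.zeros((a.shape[0]+b.shape[0],400,3),np.uint8);o[:a.shape[0],:a.shape[1]]=a;o[a.shape[0]:,:b.shape[1]]=b
cv2.imwrite("pics/final.png",o)
from h import *; import json
T=json.load(open("t9.json"));f=lambda v:np.round(v,4).tolist()
c=blobs(t,(0,0,0),(180,255,50),(262,255,312,320))
e=cv2.fitEllipse(c[0]);print("tin cap",e,f(plane(T,[e[0]],.104)))
c=blobs(t,(5,100,40),(22,255,255),(245,245,320,325),close=5)[0];print("board",f(plane(T,cv2.approxPolyN(cv2.convexHull(c),4).reshape(-1,2),.008).mean(0)))
E
```

```text
tin cap ((281.427001953125, 286.5193786621094), (12.62924861907959, 13.085433006286621), 80.04548645019531) [[0.4513, 0.0793, 0.104]]
board [0.4516, 0.0805, 0.008]
```

View pics/final.png

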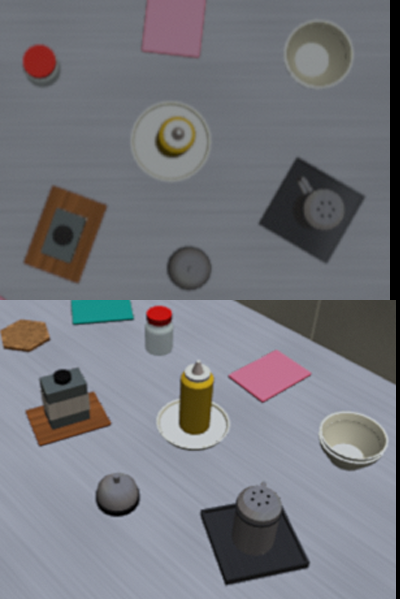

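All three containers stand upright in the middle of their own places, the tin cap at crop (63,235), the bottle at (178,133) and the shaker at (322,209). The tin is about 1 mm off the board centre, and the bystanders have not moved. I'm handing the job in.

```bash
python3 -c "
from plant import r
print(r.close_job())"
```

```text
the job is handed in; nothing more can be done
None
```

The job is handed in: the bottle stands on the dish, the shaker on the tray and the tin on the board, all upright and within about 1 mm of centre by my camera measurements, with the bell, jar and bowls untouched, at about 32 s of the 136 s allowed.

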